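Nest the topping tubs and put the lid on

ROBOT

A 6-joint arm with a two-finger parallel gripper is mounted at the origin on the work surface. World frame = base frame: x ahead of the robot, y to its left, z up, the work surface at z = 0. Lengths are in mm, angles in rad, forces in N, time in s.
With the tool pointing down it reaches from about 275 to 975 mm from the base axis. Payload 8.4 kg.
Tool frame: the origin (TCP) lies midway between the tips of the shut fingers; the grasp point (between the pads) lies 19 mm behind it; z points along the fingers, y is the line along which they close (so a half turn about z gives the same grasp; the last joint's range is limited). The gripper opens to 92 mm and grips with 3 to 60 N. Pads are 20 mm wide; open, the fingers measure 128 mm over their backs; the gripper's body (75 mm by 189 mm) begins 69 mm behind the grasp point.
Start: joints at [-1.297, 0.353, 1.633, -0, 1.155, -0.002], TCP at [170.196, -601.383, 214.583] pointing down, gripper open.
Joint ranges: [-2.63, 2.63], [-0.92, 2.1], [0.06, 2.66], [-1.3, 4.44], [0, 2.69], [-3.02, 3.02]. Speed limits (rad/s): [2.22, 2.22, 2.79, 3.14, 3.14, 3.14].

INTERFACE

Orientations are given as [roll, pitch, yaw] about the fixed x, y, z axes, in that order (R = Rz(yaw) Ry(pitch) Rx(roll)).
In Python, from plant import get_state, grab_frame, ticket gives the robot as it stands. The module is installed in compiled form; this text tells all that it offers.
- The arm moves only by the tool arm_command, never from a script. Its argument "series" is a list of rows, each an object of numbers: "x", "y", "z": the shift along the world's x, y, z in cm; "twist": the turn about the world's z in rad; "hand": the closure, from 0 (fully open) to 1 (shut). A call has 1 to 8 rows; each row shifts and turns the commanded pose from where the row before left it; what a row does not reach is not made up. A row lasts 1/10 s, in which the tool goes at most 50 mm and 8.59 degrees, less where a joint would pass 70% of its speed; a pose out of reach is approached as far as the arm can. A call is refused whole if a number of a shift passes 5 or a number of a turn 0.15, either way. A call with a gripper value outside its range is refused whole. The fingers move at their own pace and stop on an object; the grip force is fixed at half the most. Time passes only in rows, so rows that do not move let the fingers close. It gives the time, the measured TCP pose, the force, the opening and the grip force at its end, in the units of the state.
- get_state(): the state, without advancing time (a new reading comes with each control period).
- grab_frame(name): name is "scene" or "top" or "wrist"; returns a dict with "pixels" (480x640x3 uint8, red, green, blue), "mtx" (3x3 intrinsics, pixels), "k1" (the pictures are not rectified: a ray, as slopes to the right and down, at radius r is drawn at 1 + k1 r^2 times it, then the intrinsics apply), "cam_to_world" (4x4, takes a point from camera to world coordinates). Camera axes: x right, y up, looking along -z (the intrinsics and any distortion apply to the point x, -y, -z); pixel columns grow to the right and rows downward; lengths in mm; the calibration is good to about 2 mm. A picture is of the moment at which its call begins. There is no depth.
- ticket.close_job(): hands the job in; it is judged then, once.
The state is a dict: "t": time; "qpos": joint angles; "joint_vel": joint speeds; "tau": joint torques, N m; "eef_pos": TCP position; "eef_rot": TCP orientation; "wrist_force": force on the tool from outside, world axes, zero at the start; "moment": the same for the moment, N m; "finger_gap": finger opening in mm; "gripper_force": force on a finger pad.
Only numpy, scipy, OpenCV 4.12 (cv2) and the standard library are available. Lean on these libraries where they do the work, as an engineer would, in place of code of your own. Each camera call takes 0.05 s, during which the arm holds its last target. There are 200 camera calls.

TASK

Pack the round steel topping tubs away as one covered set: take the lid off the biggest tub and lay it flat on the black mat, knob up, and take out the smallest tub, which somebody dropped in there. Then nest all the tubs on the counter upright inside the biggest one, each smaller one right down inside the next larger, and when all are in put the lid back on properly. Leave the bell and the food can where they are.

Things in the scene. Friction and masses are not known exactly. Their poses are not given: they have to be found in the camera images.
- tub_a: Largest round open steel tub, plain upright wall, outer diameter 200 mm, height 92 mm, wall 2.5 mm, floor 3 mm. Origin: centre of its underside, z up towards the mouth. Stands upright on the counter, left or right, covered by the lid. Loose, 0.7 kg. Each tub centred in the next larger one leaves a 16 mm gap all round (up to 32 mm on one side when pushed over).
- tub_b: Second largest round open steel tub, plain upright wall, outer diameter 163 mm, height 80 mm, wall 2.5 mm, floor 3 mm. Origin: centre of its underside, z up towards the mouth. On the counter, upright, somewhere in the middle. May be absent. Like all the smaller tubs it weighs 0.05 to 0.3 kg; a tub can be lifted by pinching the wall at its rim, one finger inside.
- tub_c: Middle round open steel tub, plain upright wall, outer diameter 126 mm, height 77 mm, wall 2.5 mm, floor 3 mm. Origin: centre of its underside, z up towards the mouth. On the counter, upright, somewhere in the middle. May be absent.
- tub_d: Second smallest round open steel tub, plain upright wall, outer diameter 89 mm, height 74 mm, wall 2.5 mm, floor 3 mm. Origin: centre of its underside, z up towards the mouth. On the counter, upright, somewhere in the middle. May be absent.
- tub_e: Smallest round open steel tub, plain upright wall, outer diameter 52 mm, height 71 mm, wall 2.5 mm, floor 3 mm. Origin: centre of its underside, z up towards the mouth. At the start it stands upright inside the largest tub, under the lid, anywhere on the floor of it. Nested tubs' rims all end 6 mm or more below the largest tub's rim.
- lid: Steel lid of the largest tub, 0.3 kg: disc 210 mm across, 4 mm thick; under it a plug 176 mm across, 6 mm deep, that fits the tub's mouth (inside 195 mm); on top at the centre an upright black round knob 24 mm across, 32 mm tall. Origin: centre of the plug's underside, z up; the disc's top is 10 mm above it, the knob's top 42 mm. Seated, it lies 86 mm above the tub's origin.
- mat: Black rubber mat fixed flat on the counter on the side opposite the largest tub, 240 x 240 mm, 3 mm thick. Origin: centre of its underside.
- bell: Counter bell, 84 mm across, 56 mm tall, to be left alone. Origin: centre of its underside.
- can: Food can, 105 mm across, 112 mm tall, to be left alone. Origin: centre of its underside.

How it is judged (in metres and radians):
On the way, in this order (a step that is already met when the one before it is completed fails the run):
1. the lid lies flat on the mat, knob up (horizontal distance between lid and mat below 0.07 m and height (world z) of lid below 0.012 m and angle between lid's own z axis and vertical below 0.1 rad), for 0.2 s.
2. the smallest tub stands upright outside the largest, on the counter or in another tub (horizontal distance between tub_e and tub_a above 0.12 m and height (world z) of tub_e below 0.02 m and angle between tub_e's own z axis and vertical below 0.12 rad), for 0.2 s.
3. all tubs are nested upright in the largest, the lid still off (horizontal distance between tub_b and tub_a below 0.02 m and z of tub_b in the frame of tub_a between 0.001 and 0.017 m and horizontal distance between tub_c and tub_a below 0.0385 m and z of tub_c in the frame of tub_a between 0.001 and 0.017 m and horizontal distance between tub_d and tub_a below 0.057 m and z of tub_d in the frame of tub_a between 0.001 and 0.017 m and horizontal distance between tub_e and tub_a below 0.0755 m and z of tub_e in the frame of tub_a between 0.001 and 0.017 m and horizontal distance between tub_c and tub_b below 0.02 m and z of tub_c in the frame of tub_b between 0.001 and 0.017 m and horizontal distance between tub_d and tub_b below 0.0385 m and z of tub_d in the frame of tub_b between 0.001 and 0.017 m and horizontal distance between tub_e and tub_b below 0.057 m and z of tub_e in the frame of tub_b between 0.001 and 0.017 m and horizontal distance between tub_d and tub_c below 0.02 m and z of tub_d in the frame of tub_c between 0.001 and 0.017 m and horizontal distance between tub_e and tub_c below 0.0385 m and z of tub_e in the frame of tub_c between 0.001 and 0.017 m and horizontal distance between tub_e and tub_d below 0.02 m and z of tub_e in the frame of tub_d between 0.001 and 0.017 m and angle between each of tub_a, tub_b, tub_c, tub_d, tub_e's own z axis and vertical below 0.12 rad and height (world z) of tub_a below 0.006 m and horizontal distance between lid and tub_a above 0.15 m), for 0.2 s.
At the end, for the whole second after the job is handed in: Every tub present is upright (0.12 rad) inside every larger one, underside 1 to 17 mm above theirs; the largest upright on the counter; the lid seated in its mouth (centre within 14 mm, origin 80 to 90 mm above the tub's, level within 0.05 rad); all at rest (horizontal distance between tub_b and tub_a below 0.02 m and z of tub_b in the frame of tub_a between 0.001 and 0.017 m and horizontal distance between tub_c and tub_a below 0.0385 m and z of tub_c in the frame of tub_a between 0.001 and 0.017 m and horizontal distance between tub_d and tub_a below 0.057 m and z of tub_d in the frame of tub_a between 0.001 and 0.017 m and horizontal distance between tub_e and tub_a below 0.0755 m and z of tub_e in the frame of tub_a between 0.001 and 0.017 m and horizontal distance between tub_c and tub_b below 0.02 m and z of tub_c in the frame of tub_b between 0.001 and 0.017 m and horizontal distance between tub_d and tub_b below 0.0385 m and z of tub_d in the frame of tub_b between 0.001 and 0.017 m and horizontal distance between tub_e and tub_b below 0.057 m and z of tub_e in the frame of tub_b between 0.001 and 0.017 m and horizontal distance between tub_d and tub_c below 0.02 m and z of tub_d in the frame of tub_c between 0.001 and 0.017 m and horizontal distance between tub_e and tub_c below 0.0385 m and z of tub_e in the frame of tub_c between 0.001 and 0.017 m and horizontal distance between tub_e and tub_d below 0.02 m and z of tub_e in the frame of tub_d between 0.001 and 0.017 m and angle between each of tub_a, tub_b, tub_c, tub_d, tub_e's own z axis and vertical below 0.12 rad and height (world z) of tub_a below 0.006 m and linear speed of each of tub_a, tub_b, tub_c, tub_d, tub_e, lid below 0.03 m/s and horizontal distance between lid and tub_a below 0.014 m and z of lid in the frame of tub_a between 0.08 and 0.09 m and angle between lid's own z axis and vertical below 0.05 rad); the robot touches nothing.
It fails at once if the bell is shoved more than 4 cm (distance of bell from where it was at the start of the episode above 0.04 m).
It fails at once if the can is shoved more than 4 cm (distance of can from where it was at the start of the episode above 0.04 m).
Of tub_b, tub_c, tub_d only 2 to 3 are there at a start; the rules pass over those that are not, and their reading is None.
At some moment in a run one of tub_b, tub_c, tub_d, tub_e may be knocked a few centimetres aside while the robot is not near it.
It also fails if it takes over 210 s, if anything falls off the work surface, if the arm or the gripper's body presses on something with over 40 N, if the wrist force passes 120 N, or if a joint passes its speed limit or range.

## Working session

There is one attempt and no reset: what is moved stays moved. The work goes in short steps, Python scripts to look and compute and a tool call to move; the robot and the scene stay as the last step left them, time stands still between calls to the robot, and variables do not carry over. Pictures are saved under pics/ and viewed, at most 14 in all, crops included, and the job is handed in when it is done.

Besides the shell and the picture viewer there is one more tool, called after ">>>" in YAML: its name, and indented under it one key for each argument. arm_command: Moves the arm, as the interface text tells. Its arguments: {"type":"object","properties":{"series":{"type":"array","items":{"type":"object","properties":{"x":{"type":"number"},"y":{"type":"number"},"z":{"type":"number"},"twist":{"type":"number"},"hand":{"type":"number"}}}}},"required":["series"]}

```bash
mkdir -p pics
cat > h.py <<'E'
import numpy as np, cv2
from plant import get_state, grab_frame, ticket
def proj(f,P):
    T=np.linalg.inv(f["cam_to_world"]); P=np.atleast_2d(np.asarray(P,float))
    c=P@T[:3,:3].T+T[:3,3]; s=np.c_[c[:,0]/-c[:,2], -c[:,1]/-c[:,2]]
    s=s*(1+f["k1"]*(s**2).sum(1,keepdims=True))
    K=np.array(f["mtx"]); return s@K[:2,:2].T+K[:2,2]
def back(f,uv,z):
    K=np.array(f["mtx"]); uv=np.atleast_2d(np.asarray(uv,float))
    d=(uv-K[:2,2])@np.linalg.inv(K[:2,:2]).T; s=d.copy()
    for _ in range(20): s=d/(1+f["k1"]*(s**2).sum(1,keepdims=True))
    T=np.array(f["cam_to_world"]); r=np.c_[s[:,0],-s[:,1],-np.ones(len(s))]@T[:3,:3].T
    return T[:3,3]+r*((z-T[2,3])/r[:,2])[:,None]
def save(f,n): cv2.imwrite("pics/"+n+".png",cv2.cvtColor(np.asarray(f["pixels"]),cv2.COLOR_RGB2BGR))
def circ(f,c,z,r,col,im):
    a=np.linspace(0,2*np.pi,73); p=proj(f,np.c_[c[0]+r*np.cos(a),c[1]+r*np.sin(a),0*a+z])
    cv2.polylines(im,[p.round().astype(np.int32)],True,col,1)
E
python3 - <<'E'
from h import *
for n in("top","scene"):
    f=grab_frame(n); save(f,n+"0"); print(n,np.round(f["mtx"],1).tolist(),f["k1"],np.round(f["cam_to_world"],2).tolist())
print(get_state())
E
```

```text
top [[614.2, 0.0, 324.3], [0.0, 614.2, 230.7], [0.0, 0.0, 1.0]] -0.14687577080820402 [[-0.01, 0.98, -0.18, 350.57], [-1.0, -0.01, 0.01, 8.72], [0.01, 0.18, 0.98, 1568.69], [0.0, 0.0, 0.0, 1.0]]
scene [[450.0, 0.0, 318.4], [0.0, 450.0, 240.1], [0.0, 0.0, 1.0]] -0.061314866663393565 [[-0.63, -0.52, 0.58, 1214.54], [0.78, -0.43, 0.46, 448.32], [0.0, 0.74, 0.67, 777.95], [0.0, 0.0, 0.0, 1.0]]
{'t': 0.1, 'qpos': array([-1.29739786e+00,  3.53574299e-01,  1.63405187e+00, -1.55829680e-05,
        1.15522296e+00, -2.42290090e-03]), 'joint_vel': array([-0.00077216, -0.00212612, -0.00412099, -0.00101616,  0.00159845,
       -0.00063381]), 'tau': array([-1.92934835e-04, -5.94909346e+01, -3.34931123e+01,  6.98767975e-02,
        1.83722813e-02, -3.95389509e-05]), 'eef_pos': array([ 170.07028838, -600.94689254,  213.94502312]), 'eef_rot': array([-3.14033615e+00,  1.12043717e-05,  2.75827676e-01]), 'wrist_force': array([-0.64165896, -0.09667187, -0.32657965]), 'moment': array([0.05758289, 0.07107508, 0.04308396]), 'gripper_force': 0.0, 'finger_gap': 91.8098575326736}
```

View pics/top0.png

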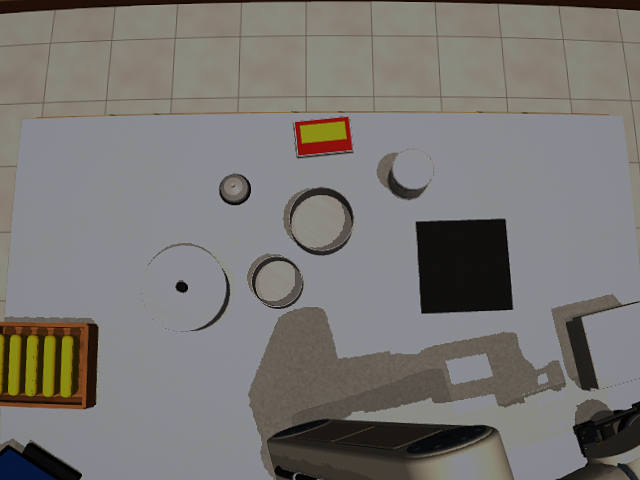

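View pics/scene0.png

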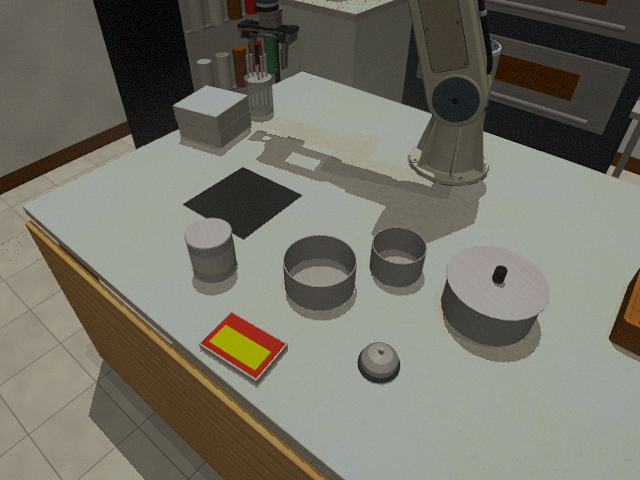

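The top view shows the lidded tub with its knob at (181,287), tub at (276,281), a larger tub at (319,219), the mat at (464,266), the bell at (235,188) and the can at (410,170). The scene view agrees. The two open tubs look like b and c, so d seems absent. I'll check the sizes.

Run:
```python
from h import *
from scipy.optimize import minimize
F={n:grab_frame(n) for n in("top","scene")}
G={}
for n,f in F.items():
    g=cv2.GaussianBlur(cv2.cvtColor(np.asarray(f["pixels"]),cv2.COLOR_RGB2GRAY).astype(np.float32),(0,0),1.2)
    G[n]=np.hypot(cv2.Sobel(g,-1,1,0),cv2.Sobel(g,-1,0,1)).clip(0,150)
a=np.linspace(0,2*np.pi,120,endpoint=False)
def score(c,z,r):
    s=0
    for n in F:
        p=proj(F[n],np.c_[c[0]+r*np.cos(a),c[1]+r*np.sin(a),0*a+z]).astype(np.float32)
        s+=cv2.remap(G[n],p[:,0],p[:,1],cv2.INTER_LINEAR).mean()
    return s
def fit(c0,z,r):
    best=max(((score((c0[0]+i,c0[1]+j),z,r),i,j) for i in range(-24,25,3) for j in range(-24,25,3)))
    m=minimize(lambda c:-score(c,z,r),[c0[0]+best[1],c0[1]+best[2]],method="Nelder-Mead",options=dict(initial_simplex=None)); return m.x,-m.fun
t=F["top"]
ims={n:cv2.cvtColor(np.asarray(F[n]["pixels"]),cv2.COLOR_RGB2BGR) for n in F}
for nm,uv,opts in(("big",(319,219),((80,81.5),(77,63),(74,44.5))),("sml",(276,281),((80,81.5),(77,63),(74,44.5))),("lid",(184,287),((96,105),))):
    for z,r in opts:
        c,s=fit(back(t,uv,z)[0],z,r); print(nm,z,r,c.round(1),round(s,1))
        if (nm,r) in(("big",81.5),("sml",63),("lid",105)):
            for n in F: circ(F[n],c,z,r,(0,0,255),ims[n]); circ(F[n],c,0,{105:100}.get(r,r),(0,255,0),ims[n])
print("knob",back(t,(181,287),128),"mat",back(t,[(416,222),(504,219),(512,309),(421,313),(464,266)],3).round(),"bell",back(t,(235,187),50),"can",back(t,(412,164),112))
print(np.round(proj(F["scene"],back(t,(181,287),128))))
cv2.imwrite("pics/ov.png",np.hstack([cv2.resize(ims["top"][170:350,120:380],None,fx=1.5,fy=1.5),cv2.resize(ims["scene"][210:390,270:560],None,fx=1.4,fy=1.5)]))
```

```text
big 80 81.5 [662.8   7.2] 238.4
big 77 63 [651.5  18.7] 142.7
big 74 44.5 [687.9  33.1] 120.2
sml 80 81.5 [538.8 111.3] 106.6
sml 77 63 [503.1 114.7] 194.8
sml 74 44.5 [498.  133.6] 137.8
lid 96 105 [493.6 342.2] 122.2
knob [[487.72568155 339.3691422  128.        ]] mat [[ 666. -241.    3.]
 [ 673. -476.    3.]
 [ 436. -484.    3.]
 [ 429. -246.    3.]
 [ 549. -363.    3.]] bell [[750.82148301 226.41437765  50.        ]] can [[ 790.53350804 -219.25896193  112.        ]]
[[501. 267.]]
```

View pics/ov.png

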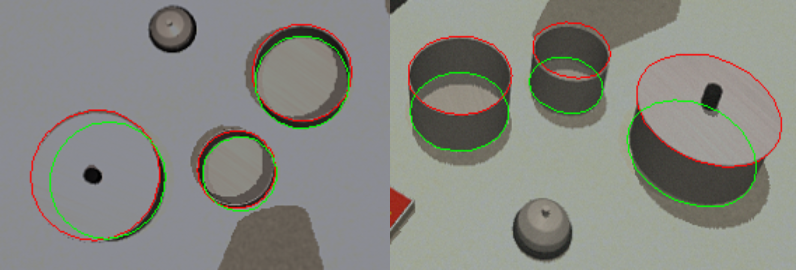

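Rim fits match tub_b at (663,7) and tub_c at (503,115), with d absent. The lid knob is near (488,340) and the mat at (549,-363). I'll move over the knob.

>>> arm_command:
  series:
    - {"x":2.5,"y":5,"z":2,"twist":-0.14}
    - {"x":2.5,"y":5,"z":2,"twist":-0.136}
    - {"x":2.5,"y":5}
    - {"x":2.5,"y":5}
    - {"x":2.5,"y":5}
    - {"x":2.5,"y":5}
    - {"x":2.5,"y":5}
    - {"x":2.5,"y":5}

```text
$.series[0]: bad value
```

>>> arm_command:
  series:
    - {"x":2,"y":5}
    - {"x":2,"y":5}
    - {"x":2,"y":5}
    - {"x":2,"y":5}
    - {"x":2,"y":5}
    - {"x":1,"y":5}
    - {"x":0,"y":5}
    - {"y":3}

```text
$.series[0]: bad value
```

>>> arm_command:
  series:
    - {"x":2.5,"y":5,"z":2,"twist":-0.14,"hand":0}
    - {"x":2.5,"y":5,"z":2,"twist":-0.136,"hand":0}
    - {"x":2.5,"y":5,"z":0,"twist":0,"hand":0}
    - {"x":2.5,"y":5,"z":0,"twist":0,"hand":0}
    - {"x":2.5,"y":5,"z":0,"twist":0,"hand":0}
    - {"x":2.5,"y":5,"z":0,"twist":0,"hand":0}
    - {"x":2.5,"y":5,"z":0,"twist":0,"hand":0}
    - {"x":2.5,"y":5,"z":0,"twist":0,"hand":0}

```text
t: 1.0
eef_pos: [346.9, -247.0, 248.4]
eef_rot: [3.141, -0.001, -0.001]
wrist_force: [0.7, -0.4, 0.3]
finger_gap: 91.9
gripper_force: 0.0
```

>>> arm_command:
  series:
    - {"x":1.5,"y":5,"z":0,"twist":0,"hand":0}
    - {"x":1.5,"y":5,"z":0,"twist":0,"hand":0}
    - {"x":1.5,"y":5,"z":0,"twist":0,"hand":0}
    - {"x":1.5,"y":5,"z":0,"twist":0,"hand":0}
    - {"x":1.5,"y":5,"z":0,"twist":0,"hand":0}
    - {"x":1.5,"y":5,"z":0,"twist":0,"hand":0}
    - {"x":1.5,"y":5,"z":0,"twist":0,"hand":0}
    - {"x":1,"y":5,"z":0,"twist":0,"hand":0}

```text
t: 1.8
eef_pos: [457.3, 137.7, 248.4]
eef_rot: [-3.142, -0.001, 0.0]
wrist_force: [0.7, -1.0, 0.4]
finger_gap: 91.9
gripper_force: 0.0
```

>>> arm_command:
  series:
    - {"x":0,"y":5,"z":0,"twist":0,"hand":0}
    - {"x":0,"y":5,"z":0,"twist":0,"hand":0}
    - {"x":0,"y":4,"z":0,"twist":0,"hand":0}
    - {"x":0,"y":0,"z":-3,"twist":0,"hand":0.3}
    - {"x":0,"y":0,"z":0,"twist":0,"hand":0.3}
    - {"x":0,"y":0,"z":0,"twist":0,"hand":0.3}
    - {"x":0,"y":0,"z":0,"twist":0,"hand":0.3}
    - {"x":0,"y":0,"z":0,"twist":0,"hand":0.3}

```text
t: 2.6
eef_pos: [457.5, 274.9, 219.5]
eef_rot: [-3.141, -0.001, -0.002]
wrist_force: [-0.3, 0.1, 0.6]
finger_gap: 64.7
gripper_force: 0.0
```

Run:
```python
from h import *
f=grab_frame("wrist"); save(f,"w1"); print(get_state()["eef_pos"],np.round(f["cam_to_world"],3).tolist()); print(proj(f,[[488,340,128],[488,340,96]]))
```

```text
[457.50968687 275.00904436 219.35305731] [[-0.001, 0.971, 0.24, 524.244], [-1.0, -0.001, -0.0, 274.026], [0.0, -0.24, 0.971, 387.801], [0.0, 0.0, 0.0, 1.0]]
[[203.24312576 187.19184523]
 [214.61872995 180.63179342]]
```

View pics/w1.png

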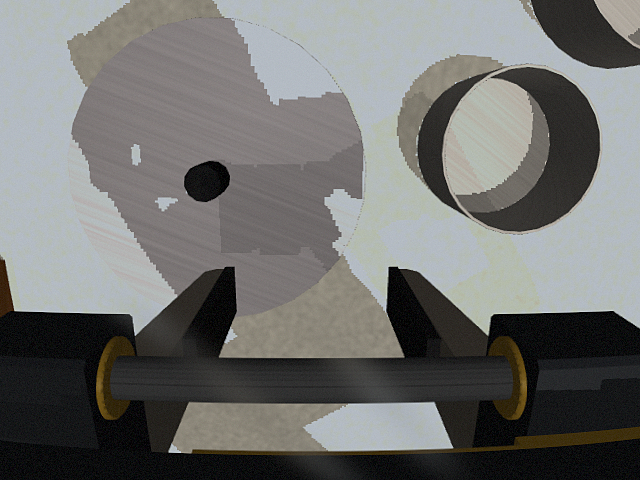

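The wrist view shows the knob at (206,182), where the projected estimate falls, so (488,340) holds. I'll go down and grip.

>>> arm_command:
  series:
    - {"x":1.5,"y":3.3,"z":0,"twist":0,"hand":0.3}
    - {"x":1.6,"y":3.2,"z":0,"twist":0,"hand":0.3}
    - {"x":0,"y":0,"z":-4,"twist":0,"hand":0.3}
    - {"x":0,"y":0,"z":-4,"twist":0,"hand":0.3}
    - {"x":0,"y":0,"z":-2,"twist":0,"hand":0.3}
    - {"x":0,"y":0,"z":-1.8,"twist":0,"hand":0.3}
    - {"x":0,"y":0,"z":0,"twist":0,"hand":0.3}
    - {"x":0,"y":0,"z":0,"twist":0,"hand":0.3}

```text
t: 3.45
eef_pos: [488.3, 340.3, 101.0]
eef_rot: [-3.141, -0.0, -0.001]
wrist_force: [0.8, -0.1, -1.3]
finger_gap: 64.0
gripper_force: 0.0
```

>>> arm_command:
  series:
    - {"x":0,"y":0,"z":0,"twist":0,"hand":1}
    - {"x":0,"y":0,"z":0,"twist":0,"hand":1}
    - {"x":0,"y":0,"z":0,"twist":0,"hand":1}
    - {"x":0,"y":0,"z":0,"twist":0,"hand":1}
    - {"x":0,"y":0,"z":0,"twist":0,"hand":1}
    - {"x":0,"y":0,"z":0,"twist":0,"hand":1}
    - {"x":0,"y":0,"z":0,"twist":0,"hand":1}
    - {"x":0,"y":0,"z":0,"twist":0,"hand":1}

```text
t: 4.25
eef_pos: [488.0, 340.8, 100.5]
eef_rot: [-3.141, -0.0, -0.0]
wrist_force: [-1.2, 1.3, 4.3]
finger_gap: 23.1
gripper_force: 30.0
```

>>> arm_command:
  series:
    - {"x":0,"y":0,"z":1,"twist":0,"hand":1}
    - {"x":0,"y":0,"z":2,"twist":0,"hand":1}
    - {"x":0,"y":0,"z":3,"twist":0,"hand":1}
    - {"x":0,"y":0,"z":4,"twist":0,"hand":1}
    - {"x":0.3,"y":-2,"z":2,"twist":0,"hand":1}
    - {"x":0.3,"y":-3,"z":0,"twist":0,"hand":1}
    - {"x":0.3,"y":-4,"z":0,"twist":0,"hand":1}
    - {"x":0.3,"y":-4,"z":0,"twist":0,"hand":1}

```text
t: 5.05
eef_pos: [499.1, 208.9, 220.4]
eef_rot: [3.141, 0.001, 0.001]
wrist_force: [0.7, 0.2, -2.9]
finger_gap: 23.2
gripper_force: 30.0
```

>>> arm_command:
  series:
    - {"x":0.3,"y":-4,"z":0,"twist":0,"hand":1}
    - {"x":0.3,"y":-4,"z":0,"twist":0,"hand":1}
    - {"x":0.3,"y":-4,"z":0,"twist":0,"hand":1}
    - {"x":0.3,"y":-4,"z":0,"twist":0,"hand":1}
    - {"x":0.3,"y":-4,"z":0,"twist":0,"hand":1}
    - {"x":0.3,"y":-4,"z":0,"twist":0,"hand":1}
    - {"x":0.3,"y":-4,"z":0,"twist":0,"hand":1}
    - {"x":0.3,"y":-4,"z":0,"twist":0,"hand":1}

```text
t: 5.85
eef_pos: [523.0, -111.3, 220.3]
eef_rot: [3.142, 0.001, -0.0]
wrist_force: [1.0, 1.0, -3.6]
finger_gap: 23.3
gripper_force: 30.0
```

>>> arm_command:
  series:
    - {"x":0.3,"y":-4,"z":0,"twist":0,"hand":1}
    - {"x":0.3,"y":-4,"z":0,"twist":0,"hand":1}
    - {"x":0.3,"y":-4,"z":0,"twist":0,"hand":1}
    - {"x":0.3,"y":-4,"z":0,"twist":0,"hand":1}
    - {"x":0.3,"y":-4,"z":0,"twist":0,"hand":1}
    - {"x":0.3,"y":-3,"z":0,"twist":0,"hand":1}
    - {"x":0,"y":-2,"z":0,"twist":0,"hand":1}
    - {"x":0,"y":0,"z":0,"twist":0,"hand":1}

```text
t: 6.65
eef_pos: [541.1, -361.6, 219.8]
eef_rot: [3.141, 0.001, -0.002]
wrist_force: [-0.5, 0.7, -3.8]
finger_gap: 23.3
gripper_force: 30.0
```

>>> arm_command:
  series:
    - {"x":0.8,"y":0,"z":-4,"twist":0,"hand":1}
    - {"x":0,"y":0,"z":-4,"twist":0,"hand":1}
    - {"x":0,"y":0,"z":-4,"twist":0,"hand":1}
    - {"x":0,"y":0,"z":-4,"twist":0,"hand":1}
    - {"x":0,"y":0,"z":-2.5,"twist":0,"hand":1}
    - {"x":0,"y":0,"z":-1,"twist":0,"hand":1}
    - {"x":0,"y":0,"z":-0.5,"twist":0,"hand":1}
    - {"x":0,"y":0,"z":0,"twist":0,"hand":1}

```text
t: 7.45
eef_pos: [550.3, -359.3, 20.9]
eef_rot: [3.141, -0.0, 0.0]
wrist_force: [0.3, -0.1, -3.4]
finger_gap: 23.4
gripper_force: 30.0
```

>>> arm_command:
  series:
    - {"x":0,"y":0,"z":-0.2,"twist":0,"hand":1}
    - {"x":0,"y":0,"z":-0.1,"twist":0,"hand":1}
    - {"x":0,"y":0,"z":0,"twist":0,"hand":1}
    - {"x":0,"y":0,"z":0,"twist":0,"hand":1}

```text
t: 7.85
eef_pos: [550.1, -359.8, 17.8]
eef_rot: [3.141, -0.001, -0.0]
wrist_force: [0.8, 0.1, -4.3]
finger_gap: 23.3
gripper_force: 30.0
```

>>> arm_command:
  series:
    - {"x":0,"y":0,"z":-0.1,"twist":0,"hand":1}
    - {"x":0,"y":0,"z":0,"twist":0,"hand":1}
    - {"x":0,"y":0,"z":0,"twist":0,"hand":1}

```text
t: 8.15
eef_pos: [550.1, -359.8, 17.6]
eef_rot: [3.141, -0.001, -0.0]
wrist_force: [-3.7, 1.5, 7.3]
finger_gap: 23.3
gripper_force: 30.0
```

>>> arm_command:
  series:
    - {"x":0,"y":0,"z":0,"twist":0,"hand":0.3}
    - {"x":0,"y":0,"z":0,"twist":0,"hand":0.3}
    - {"x":0,"y":0,"z":0,"twist":0,"hand":0.3}
    - {"x":0,"y":0,"z":0,"twist":0,"hand":0.3}
    - {"x":0,"y":0,"z":4,"twist":0,"hand":0.3}
    - {"x":0,"y":0,"z":4,"twist":0,"hand":0.3}
    - {"x":0,"y":2,"z":5,"twist":0,"hand":0.3}
    - {"x":0,"y":5,"z":5,"twist":0,"hand":0.3}

```text
t: 8.95
eef_pos: [550.5, -307.1, 180.7]
eef_rot: [3.14, -0.002, -0.002]
wrist_force: [0.8, -0.2, 0.4]
finger_gap: 64.4
gripper_force: 0.0
```

>>> arm_command:
  series:
    - {"x":-1,"y":5,"z":2,"twist":0,"hand":0.3}
    - {"x":-1,"y":5,"z":0,"twist":0,"hand":0.3}
    - {"x":-1,"y":5,"z":0,"twist":0,"hand":0.3}
    - {"x":-1,"y":5,"z":0,"twist":0,"hand":0.3}
    - {"x":-1,"y":5,"z":0,"twist":0,"hand":0.3}
    - {"x":-1,"y":5,"z":0,"twist":0,"hand":0.3}
    - {"x":-1,"y":5,"z":0,"twist":0,"hand":0.3}
    - {"x":-1,"y":5,"z":0,"twist":0,"hand":0.3}

```text
t: 9.75
eef_pos: [471.4, 85.0, 196.5]
eef_rot: [-3.141, -0.001, -0.0]
wrist_force: [0.5, 0.1, 0.2]
finger_gap: 64.4
gripper_force: 0.0
```

>>> arm_command:
  series:
    - {"x":-0.5,"y":5,"z":0,"twist":0,"hand":0.3}
    - {"x":-0.5,"y":5,"z":0,"twist":0,"hand":0.3}
    - {"x":-0.5,"y":4,"z":0,"twist":0,"hand":0.3}
    - {"x":0,"y":3,"z":0,"twist":0,"hand":0.3}
    - {"x":0,"y":3,"z":0,"twist":0,"hand":0.3}
    - {"x":0,"y":0,"z":0,"twist":0,"hand":0.3}
    - {"x":0,"y":0,"z":0,"twist":0,"hand":0.3}

```text
t: 10.45
eef_pos: [456.8, 282.9, 196.1]
eef_rot: [3.141, 0.0, 0.001]
wrist_force: [0.7, -0.1, 0.1]
finger_gap: 64.3
gripper_force: 0.0
```

Run:
```python
from h import *
print(get_state()["eef_pos"])
f=grab_frame("wrist"); g=grab_frame("top"); 
A=np.asarray(f["pixels"]); B=np.asarray(g["pixels"])
im=np.hstack([cv2.resize(A,(440,330)),cv2.resize(B[150:370,130:530],(360,198)) if 0 else cv2.copyMakeBorder(cv2.resize(B[150:350,130:530],(360,180)),0,150,0,0,cv2.BORDER_CONSTANT)])
cv2.imwrite("pics/w2.png",im[:,:,::-1]); np.savez("f.npz",**{k:np.asarray(v) for k,v in f.items()}); np.savez("g.npz",**{k:np.asarray(v) for k,v in g.items()})
for p in ([491,341,92],[491,341,0],[503,115,77]): print(proj(f,p)*440/640,proj(g,p))
```

```text
[456.82084467 282.87485133 196.07489474]
[[150.07738828 122.38698031]] [[183.69358117 287.06062001]]
[[165.67563959 113.33405698]] [[191.5401613 290.4457274]]
[[380.882467   110.05932053]] [[277.11382566 282.44467753]]
```

View pics/w2.png

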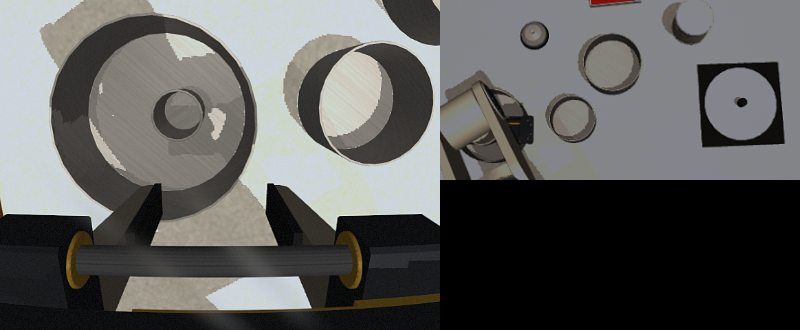

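The wrist view shows tub_a's rim spanning x 50–256 and y 12–220, with e's rim centred at about (178,114) near the middle. The top view shows the lid flat on the mat, roughly central. I'll compute the positions.

Run:
```python
from h import *
f=dict(np.load("f.npz")); s=640/440
for q,z in (([178,114],74),([153,90],74),([203,114],74),([178,138],74),([50,115],92),([256,120],92),([153,12],92),([146,220],92),([155,114.5],92)): print(q,back(f,np.array(q)*s,z)[0].round(1))
```

```text
[178, 114] [497. 317.  74.]
[153, 90] [520.2 340.7  74. ]
[203, 114] [497.  292.5  74. ]
[178, 138] [473.2 317.6  74. ]
[50, 115] [498.9 437.2  92. ]
[256, 120] [493.2 243.   92. ]
[153, 12] [587.7 334.9  92. ]
[146, 220] [392.5 350.4  92. ]
[155, 114.5] [498.3 336.1  92. ]
```

>>> arm_command:
  series:
    - {"x":2,"y":1.7,"z":0,"twist":0,"hand":0.2}
    - {"x":2,"y":1.7,"z":0,"twist":0,"hand":0.2}
    - {"x":0,"y":0,"z":-4,"twist":0,"hand":0.2}
    - {"x":0,"y":0,"z":-4,"twist":0,"hand":0.2}
    - {"x":0,"y":0,"z":-4,"twist":0,"hand":0.2}
    - {"x":0,"y":0,"z":-2.5,"twist":0,"hand":0.2}
    - {"x":0,"y":0,"z":-0.6,"twist":0,"hand":0.2}
    - {"x":0,"y":0,"z":0,"twist":0,"hand":0.2}

```text
t: 11.35
eef_pos: [497.0, 315.6, 44.9]
eef_rot: [3.141, 0.001, -0.001]
wrist_force: [0.2, 0.0, 0.1]
finger_gap: 73.1
gripper_force: 0.0
```

>>> arm_command:
  series:
    - {"x":0,"y":0,"z":0,"twist":0,"hand":1}
    - {"x":0,"y":0,"z":0,"twist":0,"hand":1}
    - {"x":0,"y":0,"z":0,"twist":0,"hand":1}
    - {"x":0,"y":0,"z":0,"twist":0,"hand":1}
    - {"x":0,"y":0,"z":0,"twist":0,"hand":1}
    - {"x":0,"y":0,"z":0,"twist":0,"hand":1}

```text
t: 11.95
eef_pos: [498.2, 317.4, 46.8]
eef_rot: [-3.14, -0.002, 0.0]
wrist_force: [-0.5, 0.5, 8.5]
finger_gap: 51.3
gripper_force: 30.0
```

>>> arm_command:
  series:
    - {"x":0,"y":0,"z":2,"twist":0,"hand":1}
    - {"x":0,"y":0,"z":4,"twist":0,"hand":1}
    - {"x":0,"y":0,"z":5,"twist":0,"hand":1}
    - {"x":0,"y":0,"z":3,"twist":0,"hand":1}
    - {"x":-0.8,"y":-3,"z":0,"twist":0,"hand":1}
    - {"x":-0.8,"y":-4,"z":0,"twist":0,"hand":1}
    - {"x":-0.8,"y":-4,"z":0,"twist":0,"hand":1}
    - {"x":-0.8,"y":-4,"z":0,"twist":0,"hand":1}

```text
t: 12.75
eef_pos: [464.5, 165.4, 185.7]
eef_rot: [-3.142, -0.001, 0.001]
wrist_force: [0.6, -0.1, -0.8]
finger_gap: 51.8
gripper_force: 30.0
```

>>> arm_command:
  series:
    - {"x":-0.8,"y":-4,"z":0,"twist":0,"hand":1}
    - {"x":-0.8,"y":-4,"z":0,"twist":0,"hand":1}
    - {"x":-0.8,"y":-4,"z":0,"twist":0,"hand":1}
    - {"x":-0.8,"y":-4,"z":0,"twist":0,"hand":1}
    - {"x":-0.8,"y":-4,"z":0,"twist":0,"hand":1}
    - {"x":-0.6,"y":-3,"z":0,"twist":0,"hand":1}
    - {"x":0,"y":0,"z":-4,"twist":0,"hand":1}
    - {"x":0,"y":0,"z":-4,"twist":0,"hand":1}

```text
t: 13.55
eef_pos: [420.3, -64.5, 105.8]
eef_rot: [3.141, -0.005, -0.002]
wrist_force: [-0.6, -0.1, -2.2]
finger_gap: 52.2
gripper_force: 30.0
```

>>> arm_command:
  series:
    - {"x":0,"y":0,"z":-3,"twist":0,"hand":1}
    - {"x":0,"y":0,"z":-2,"twist":0,"hand":1}
    - {"x":0,"y":0,"z":-0.5,"twist":0,"hand":1}
    - {"x":0,"y":0,"z":0,"twist":0,"hand":1}
    - {"x":0,"y":0,"z":0,"twist":0,"hand":1}

```text
t: 14.05
eef_pos: [420.0, -63.4, 51.3]
eef_rot: [3.141, -0.002, -0.0]
wrist_force: [0.1, -0.0, -0.3]
finger_gap: 52.0
gripper_force: 30.0
```

>>> arm_command:
  series:
    - {"x":0,"y":0,"z":-0.5,"twist":0,"hand":1}
    - {"x":0,"y":0,"z":-0.2,"twist":0,"hand":1}
    - {"x":0,"y":0,"z":0,"twist":0,"hand":1}
    - {"x":0,"y":0,"z":0,"twist":0,"hand":1}

```text
t: 14.45
eef_pos: [419.7, -63.3, 43.8]
eef_rot: [3.141, -0.001, -0.0]
wrist_force: [0.9, 0.9, 4.8]
finger_gap: 52.1
gripper_force: 30.0
```

>>> arm_command:
  series:
    - {"x":0,"y":0,"z":0,"twist":0,"hand":0.15}
    - {"x":0,"y":0,"z":0,"twist":0,"hand":0.15}
    - {"x":0,"y":0,"z":0,"twist":0,"hand":0.15}
    - {"x":0,"y":0,"z":4,"twist":0,"hand":0.15}
    - {"x":0,"y":0,"z":4,"twist":0,"hand":0.15}
    - {"x":2,"y":0,"z":4,"twist":0,"hand":0.6}
    - {"x":4,"y":0,"z":3,"twist":0,"hand":0.6}
    - {"x":5,"y":0,"z":0,"twist":0,"hand":0.6}

```text
t: 15.25
eef_pos: [532.0, -63.6, 198.2]
eef_rot: [3.141, -0.007, -0.001]
wrist_force: [0.4, 0.0, 0.6]
finger_gap: 56.3
gripper_force: 0.0
```

>>> arm_command:
  series:
    - {"x":5,"y":0,"z":0,"twist":0,"hand":0.6}
    - {"x":3,"y":0,"z":0,"twist":0,"hand":0.6}
    - {"x":0,"y":0,"z":0,"twist":0,"hand":0.6}
    - {"x":0,"y":0,"z":0,"twist":0,"hand":0.6}

```text
t: 15.65
eef_pos: [608.4, -63.2, 192.4]
eef_rot: [-3.141, 0.002, 0.0]
wrist_force: [-0.1, -0.7, 0.6]
finger_gap: 36.9
gripper_force: 0.0
```

```bash
cat >> h.py <<'E'
def look(n,c,z,r,thk=2.5,R=25):
    """refine rim circle in a wrist picture by outer-rim gradient; saves overlay"""
    f=grab_frame("wrist"); im=np.asarray(f["pixels"])
    g=cv2.GaussianBlur(cv2.cvtColor(im,cv2.COLOR_RGB2GRAY).astype(np.float32),(0,0),1.2)
    g=np.hypot(cv2.Sobel(g,-1,1,0),cv2.Sobel(g,-1,0,1)).clip(0,120); a=np.linspace(0,2*np.pi,180,endpoint=False)
    def s(x,y):
        p=np.vstack([proj(f,np.c_[x+q*np.cos(a),y+q*np.sin(a),0*a+z]) for q in(r,r-thk)]).astype(np.float32)
        v=cv2.remap(g,p[:,0],p[:,1],cv2.INTER_LINEAR); ok=(p[:,0]>1)&(p[:,0]<638)&(p[:,1]>1)&(p[:,1]<300)
        return v[ok].mean()
    b=max((s(c[0]+i,c[1]+j),c[0]+i,c[1]+j) for i in range(-R,R+1,2) for j in range(-R,R+1,2))
    b=max((s(b[1]+i,b[2]+j),b[1]+i,b[2]+j) for i in np.arange(-2,2.1,.5) for j in np.arange(-2,2.1,.5))
    o=cv2.cvtColor(im,cv2.COLOR_RGB2BGR); circ(f,b[1:],z,r,(0,0,255),o); cv2.imwrite("pics/"+n+".png",cv2.resize(o,(440,330)))
    print(n,np.round(b,1),"tcp",get_state()["eef_pos"].round(1)); return f,b[1:]
E
python3 -c "
from h import *
look('w3',(663,7),80,81.5)"
```

```text
w3 [ 77.1 662.5   6. ] tcp [607.8 -63.2 192.6]
```

View pics/w3.png

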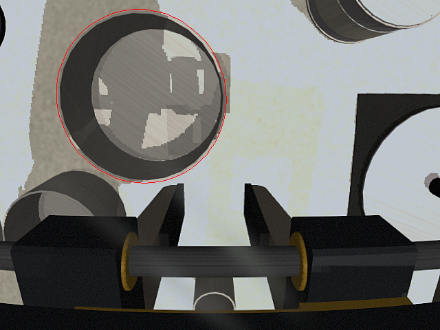

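The fit puts tub_b's rim at (662,6), with its image centre at (142,97). I'll pinch its -y wall.

>>> arm_command:
  series:
    - {"x":2.7,"y":-0.5,"z":0,"twist":0,"hand":0.6}
    - {"x":2.7,"y":-0.5,"z":0,"twist":0,"hand":0.6}
    - {"x":0,"y":0,"z":-4,"twist":0,"hand":0.6}
    - {"x":0,"y":0,"z":-4,"twist":0,"hand":0.6}
    - {"x":0,"y":0,"z":-3,"twist":0,"hand":0.6}
    - {"x":0,"y":0,"z":-2,"twist":0,"hand":0.6}
    - {"x":0,"y":0,"z":-0.8,"twist":0,"hand":0.6}
    - {"x":0,"y":0,"z":0,"twist":0,"hand":0.6}

```text
t: 16.5
eef_pos: [661.6, -73.3, 54.7]
eef_rot: [-3.141, 0.002, -0.0]
wrist_force: [1.0, 0.5, 0.1]
finger_gap: 36.6
gripper_force: 0.0
```

>>> arm_command:
  series:
    - {"x":0,"y":0,"z":0,"twist":0,"hand":1}
    - {"x":0,"y":0,"z":0,"twist":0,"hand":1}
    - {"x":0,"y":0,"z":0,"twist":0,"hand":1}
    - {"x":0,"y":0,"z":0,"twist":0,"hand":1}
    - {"x":0,"y":0,"z":0,"twist":0,"hand":1}
    - {"x":0,"y":0,"z":0,"twist":0,"hand":1}

```text
t: 17.1
eef_pos: [663.7, -73.1, 56.1]
eef_rot: [-3.142, -0.001, -0.0]
wrist_force: [-0.3, 2.7, 5.4]
finger_gap: 2.0
gripper_force: 30.0
```

>>> arm_command:
  series:
    - {"x":0,"y":0,"z":1,"twist":0,"hand":1}
    - {"x":0,"y":0,"z":2,"twist":0,"hand":1}
    - {"x":0,"y":0,"z":3,"twist":0,"hand":1}
    - {"x":0,"y":0,"z":3,"twist":0,"hand":1}
    - {"x":0,"y":0,"z":3,"twist":0,"hand":1}
    - {"x":0,"y":0,"z":2,"twist":0,"hand":1}
    - {"x":-1,"y":2,"z":0,"twist":0,"hand":1}
    - {"x":-1,"y":2,"z":0,"twist":0,"hand":1}

```text
t: 17.9
eef_pos: [642.1, -32.5, 195.2]
eef_rot: [-3.142, 0.0, -0.001]
wrist_force: [0.2, -0.7, -2.4]
finger_gap: 2.1
gripper_force: 30.0
```

>>> arm_command:
  series:
    - {"x":-1.5,"y":3,"z":0,"twist":0,"hand":1}
    - {"x":-1.5,"y":3,"z":0,"twist":0,"hand":1}
    - {"x":-1.5,"y":3,"z":0,"twist":0,"hand":1}
    - {"x":-1.5,"y":3,"z":0,"twist":0,"hand":1}
    - {"x":-1.5,"y":3,"z":0,"twist":0,"hand":1}
    - {"x":-1.5,"y":3,"z":0,"twist":0,"hand":1}
    - {"x":-1.5,"y":3,"z":0,"twist":0,"hand":1}
    - {"x":-1.5,"y":3,"z":0,"twist":0,"hand":1}

```text
t: 18.7
eef_pos: [519.9, 208.2, 193.7]
eef_rot: [3.14, 0.003, 0.001]
wrist_force: [0.1, -0.9, -1.6]
finger_gap: 2.4
gripper_force: 30.0
```

>>> arm_command:
  series:
    - {"x":-1.5,"y":3,"z":0,"twist":0,"hand":1}
    - {"x":-1,"y":2,"z":0,"twist":0,"hand":1}
    - {"x":-0.7,"y":1,"z":0,"twist":0,"hand":1}
    - {"x":0,"y":0,"z":0,"twist":0,"hand":1}
    - {"x":0,"y":0,"z":0,"twist":0,"hand":1}

```text
t: 19.2
eef_pos: [490.5, 266.2, 194.8]
eef_rot: [3.141, 0.001, 0.001]
wrist_force: [-0.1, 0.3, -1.7]
finger_gap: 2.0
gripper_force: 30.0
```

Run:
```python
from h import *
f=grab_frame("scene"); g=grab_frame("wrist"); s=get_state(); print(s["eef_pos"],s["moment"])
p=s["eef_pos"]; c=(p[0]+0,p[1]+80.25); z=p[2]+25
o=[cv2.cvtColor(np.asarray(q["pixels"]),cv2.COLOR_RGB2BGR) for q in(f,g)]
for q,i in((f,o[0]),(g,o[1])):
    circ(q,c,z,81.5,(0,0,255),i); circ(q,c,z-80,81.5,(0,255,255),i); circ(q,(490,340),92,100,(0,255,0),i)
cv2.imwrite("pics/s4.png",np.hstack([o[0][120:400,330:640],cv2.resize(o[1],(373,280))]))
```

```text
[491.28562382 265.79530056 195.07746914] [-0.14657007  0.04176586  0.03397747]
```

View pics/s4.png

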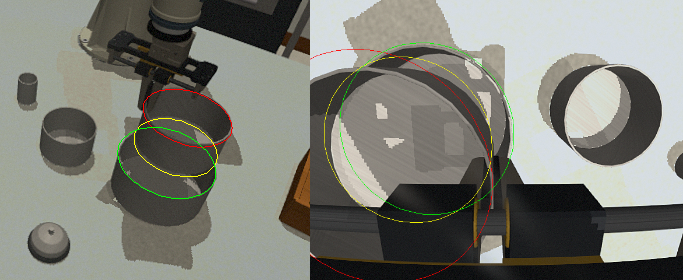

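The scene view shows tub_b held level, just above and slightly beyond tub_a's mouth, with e standing upright. I'll lower it in, shifted 3 mm towards +y.

>>> arm_command:
  series:
    - {"x":0,"y":0.3,"z":-3,"twist":0,"hand":1}
    - {"x":0,"y":0,"z":-3,"twist":0,"hand":1}
    - {"x":0,"y":0,"z":-2,"twist":0,"hand":1}
    - {"x":0,"y":0,"z":-2,"twist":0,"hand":1}
    - {"x":0,"y":0,"z":-1,"twist":0,"hand":1}
    - {"x":0,"y":0,"z":-0.5,"twist":0,"hand":1}
    - {"x":0,"y":0,"z":0,"twist":0,"hand":1}
    - {"x":0,"y":0,"z":0,"twist":0,"hand":1}

```text
t: 20.1
eef_pos: [491.8, 269.8, 81.1]
eef_rot: [-3.141, -0.001, -0.001]
wrist_force: [0.6, -0.2, -1.6]
finger_gap: 2.2
gripper_force: 30.0
```

>>> arm_command:
  series:
    - {"x":0,"y":0,"z":-0.7,"twist":0,"hand":1}
    - {"x":0,"y":0,"z":-0.5,"twist":0,"hand":1}
    - {"x":0,"y":0,"z":0,"twist":0,"hand":1}

```text
t: 20.4
eef_pos: [490.6, 269.5, 67.7]
eef_rot: [3.141, 0.001, -0.0]
wrist_force: [-0.7, 0.1, -1.8]
finger_gap: 2.3
gripper_force: 30.0
```

>>> arm_command:
  series:
    - {"x":0,"y":0,"z":-0.4,"twist":0,"hand":1}
    - {"x":0,"y":0,"z":-0.2,"twist":0,"hand":1}
    - {"x":0,"y":0,"z":0,"twist":0,"hand":1}
    - {"x":0,"y":0,"z":0,"twist":0,"hand":1}

```text
t: 20.8
eef_pos: [491.1, 269.7, 62.3]
eef_rot: [3.142, 0.0, -0.0]
wrist_force: [-0.0, -0.1, -1.8]
finger_gap: 2.5
gripper_force: 30.0
```

>>> arm_command:
  series:
    - {"x":0,"y":0,"z":0,"twist":0,"hand":0.91}
    - {"x":0,"y":0,"z":0,"twist":0,"hand":0.91}
    - {"x":0,"y":0,"z":0,"twist":0,"hand":0.91}
    - {"x":0,"y":0,"z":2,"twist":0,"hand":0.91}
    - {"x":0,"y":0,"z":3,"twist":0,"hand":0.6}
    - {"x":0,"y":0,"z":4,"twist":0,"hand":0.6}
    - {"x":0,"y":0,"z":4,"twist":0,"hand":0.6}
    - {"x":-2,"y":-4,"z":0,"twist":0,"hand":0.6}

```text
t: 21.6
eef_pos: [476.5, 233.8, 198.2]
eef_rot: [-3.135, -0.011, 0.002]
wrist_force: [1.3, -1.0, 0.6]
finger_gap: 36.4
gripper_force: 0.0
```

>>> arm_command:
  series:
    - {"x":-1.5,"y":-4,"z":0,"twist":0,"hand":0.6}
    - {"x":-1,"y":-4,"z":0,"twist":0,"hand":0.6}
    - {"x":0,"y":-4,"z":0,"twist":0,"hand":0.6}
    - {"x":0,"y":-4,"z":0,"twist":0,"hand":0.6}
    - {"x":0,"y":0,"z":0,"twist":0,"hand":0.6}
    - {"x":0,"y":0,"z":0,"twist":0,"hand":0.6}

```text
t: 22.2
eef_pos: [446.3, 69.1, 192.6]
eef_rot: [-3.141, -0.001, -0.003]
wrist_force: [1.1, 0.2, -0.5]
finger_gap: 36.8
gripper_force: 0.0
```

```bash
python3 -c "
from h import *
look('w5',(503,115),77,63)
look('w5a',(490,340),92,100)
look('w5b',(490,340),83,81.5)
a=cv2.imread('pics/w5.png');b=cv2.imread('pics/w5b.png');f=grab_frame('scene');o=np.asarray(f['pixels'])[120:400,330:640,::-1]
cv2.imwrite('pics/v5.png',np.hstack([cv2.resize(a,(440,330)),cv2.resize(o,(330,330))]))"
```

```text
w5 [ 86.5 507.5 116.5] tcp [446.4  69.9 192.6]
w5a [116.3 488.5 340.5] tcp [446.3  70.3 192.4]
w5b [100.6 482.5 345. ] tcp [446.3  70.6 192.4]h.py:26: RuntimeWarning: Mean of empty slice.
  return v[ok].mean()
  ret = ret.dtype.type(ret / rcount)
```

View pics/v5.png

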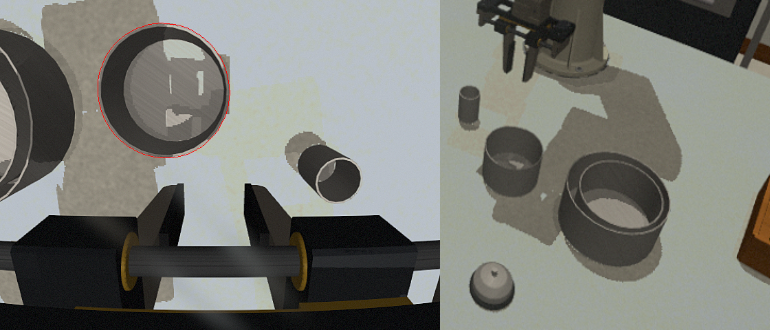

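Left, tub_c's rim is centred at (163,91). Right, tub_b sits down inside tub_a and e stands upright. I'll pinch c's -y wall at about (506,54).

>>> arm_command:
  series:
    - {"x":3,"y":-0.8,"z":0,"twist":0,"hand":0.6}
    - {"x":3,"y":-0.8,"z":0,"twist":0,"hand":0.6}
    - {"x":0,"y":0,"z":-4,"twist":0,"hand":0.6}
    - {"x":0,"y":0,"z":-4,"twist":0,"hand":0.6}
    - {"x":0,"y":0,"z":-3,"twist":0,"hand":0.6}
    - {"x":0,"y":0,"z":-2,"twist":0,"hand":0.6}
    - {"x":0,"y":0,"z":-1,"twist":0,"hand":0.6}
    - {"x":0,"y":0,"z":0,"twist":0,"hand":0.6}

```text
t: 23.2
eef_pos: [505.4, 54.4, 51.2]
eef_rot: [3.141, 0.002, 0.001]
wrist_force: [-0.1, 0.5, -0.4]
finger_gap: 36.6
gripper_force: 0.0
```

>>> arm_command:
  series:
    - {"x":0,"y":0,"z":0,"twist":0,"hand":1}
    - {"x":0,"y":0,"z":0,"twist":0,"hand":1}
    - {"x":0,"y":0,"z":0,"twist":0,"hand":1}
    - {"x":0,"y":0,"z":0,"twist":0,"hand":1}
    - {"x":0,"y":0,"z":0,"twist":0,"hand":1}
    - {"x":0,"y":0,"z":0,"twist":0,"hand":1}

```text
t: 23.8
eef_pos: [506.9, 54.0, 53.1]
eef_rot: [-3.141, -0.002, -0.0]
wrist_force: [-0.7, 1.7, 4.9]
finger_gap: 2.3
gripper_force: 30.0
```

Lift, carry, then check above.

>>> arm_command:
  series:
    - {"x":0,"y":0,"z":1,"twist":0,"hand":1}
    - {"x":0,"y":0,"z":2,"twist":0,"hand":1}
    - {"x":0,"y":0,"z":3,"twist":0,"hand":1}
    - {"x":0,"y":0,"z":3,"twist":0,"hand":1}
    - {"x":0,"y":0,"z":3,"twist":0,"hand":1}
    - {"x":0,"y":0,"z":2,"twist":0,"hand":1}
    - {"x":0,"y":2,"z":0,"twist":0,"hand":1}
    - {"x":0,"y":3,"z":0,"twist":0,"hand":1}

```text
t: 24.6
eef_pos: [506.3, 103.1, 193.7]
eef_rot: [3.141, -0.002, -0.002]
wrist_force: [0.3, 0.3, -1.8]
finger_gap: 2.4
gripper_force: 30.0
```

>>> arm_command:
  series:
    - {"x":-0.3,"y":3,"z":0,"twist":0,"hand":1}
    - {"x":-0.3,"y":3,"z":0,"twist":0,"hand":1}
    - {"x":-0.3,"y":3,"z":0,"twist":0,"hand":1}
    - {"x":-0.3,"y":3,"z":0,"twist":0,"hand":1}
    - {"x":-0.3,"y":3,"z":0,"twist":0,"hand":1}
    - {"x":0,"y":2.6,"z":0,"twist":0,"hand":1}
    - {"x":0,"y":1.5,"z":0,"twist":0,"hand":1}
    - {"x":0,"y":0,"z":0,"twist":0,"hand":1}

```text
t: 25.4
eef_pos: [491.0, 295.9, 192.5]
eef_rot: [-3.142, -0.0, 0.002]
wrist_force: [0.1, -0.3, -2.1]
finger_gap: 2.2
gripper_force: 30.0
```

Run:
```python
from h import *
f=grab_frame("scene"); g=grab_frame("wrist"); s=get_state(); p=s["eef_pos"]; print(p,s["wrist_force"])
c=(p[0],p[1]+61.75); z=p[2]+25
o=[cv2.cvtColor(np.asarray(q["pixels"]),cv2.COLOR_RGB2BGR) for q in(f,g)]
for q,i in((f,o[0]),(g,o[1])):
    circ(q,c,z,63,(0,0,255),i); circ(q,(491,350),83,81.5,(255,0,0),i); circ(q,(489,340),92,100,(0,255,0),i)
cv2.imwrite("pics/s6.png",np.hstack([cv2.resize(o[0][140:320,400:600],None,fx=2,fy=2),cv2.resize(o[1],(400,360))]))
```

```text
[490.86518495 294.02562843 192.231805  ] [ 0.20543264  0.85363111 -2.21254946]
```

View pics/s6.png

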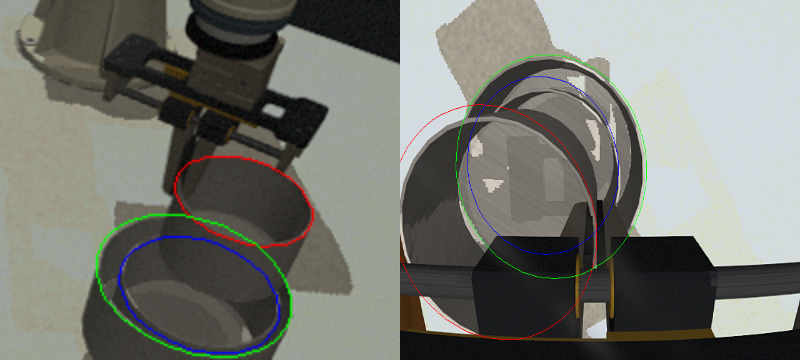

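The scene crop shows c held level above the mouth. The blue b estimate is good to about 5 mm, within the fit. I'll lower it.

>>> arm_command:
  series:
    - {"x":-0.2,"y":0,"z":-3,"twist":0,"hand":1}
    - {"x":0,"y":0,"z":-3,"twist":0,"hand":1}
    - {"x":0,"y":0,"z":-2,"twist":0,"hand":1}
    - {"x":0,"y":0,"z":-2,"twist":0,"hand":1}
    - {"x":0,"y":0,"z":-1,"twist":0,"hand":1}
    - {"x":0,"y":0,"z":-0.5,"twist":0,"hand":1}
    - {"x":0,"y":0,"z":0,"twist":0,"hand":1}
    - {"x":0,"y":0,"z":0,"twist":0,"hand":1}

```text
t: 26.3
eef_pos: [489.7, 294.7, 78.1]
eef_rot: [-3.141, -0.001, -0.001]
wrist_force: [0.5, 0.0, -2.5]
finger_gap: 2.3
gripper_force: 30.0
```

>>> arm_command:
  series:
    - {"x":0,"y":0,"z":-0.7,"twist":0,"hand":1}
    - {"x":0,"y":0,"z":-0.4,"twist":0,"hand":1}
    - {"x":0,"y":0,"z":0,"twist":0,"hand":1}
    - {"x":0,"y":0,"z":0,"twist":0,"hand":1}

```text
t: 26.7
eef_pos: [489.0, 294.7, 66.2]
eef_rot: [3.141, 0.0, -0.0]
wrist_force: [0.6, 0.6, -2.4]
finger_gap: 2.0
gripper_force: 30.0
```

>>> arm_command:
  series:
    - {"x":0,"y":0,"z":-0.4,"twist":0,"hand":1}
    - {"x":0,"y":0,"z":-0.2,"twist":0,"hand":1}
    - {"x":0,"y":0,"z":0,"twist":0,"hand":1}
    - {"x":0,"y":0,"z":0,"twist":0,"hand":1}

```text
t: 27.1
eef_pos: [489.1, 294.7, 60.2]
eef_rot: [3.141, 0.0, -0.0]
wrist_force: [0.2, -0.2, -1.1]
finger_gap: 2.6
gripper_force: 30.0
```

>>> arm_command:
  series:
    - {"x":0,"y":0,"z":0,"twist":0,"hand":0.91}
    - {"x":0,"y":0,"z":0,"twist":0,"hand":0.91}
    - {"x":0,"y":0,"z":0,"twist":0,"hand":0.91}
    - {"x":0,"y":0,"z":2,"twist":0,"hand":0.91}
    - {"x":0,"y":0,"z":3,"twist":0,"hand":0.6}
    - {"x":0,"y":0,"z":4,"twist":0,"hand":0.2}
    - {"x":0,"y":0,"z":4,"twist":0,"hand":0.2}
    - {"x":-3,"y":-4,"z":0,"twist":0,"hand":0.2}

```text
t: 27.9
eef_pos: [465.5, 259.3, 196.5]
eef_rot: [-3.134, -0.012, 0.001]
wrist_force: [0.9, -1.0, 0.4]
finger_gap: 38.2
gripper_force: 0.0
```

>>> arm_command:
  series:
    - {"x":-3,"y":-4,"z":0,"twist":0,"hand":0.2}
    - {"x":-3,"y":-5,"z":0,"twist":0,"hand":0.2}
    - {"x":-3,"y":-5,"z":0,"twist":0,"hand":0.2}
    - {"x":-2,"y":-5,"z":0,"twist":0,"hand":0.2}
    - {"x":0,"y":-5,"z":0,"twist":0,"hand":0.2}
    - {"x":0,"y":-4,"z":0,"twist":0,"hand":0.2}
    - {"x":0,"y":0,"z":0,"twist":0,"hand":0.2}
    - {"x":0,"y":0,"z":0,"twist":0,"hand":0.2}

```text
t: 28.7
eef_pos: [359.2, -8.1, 190.6]
eef_rot: [-3.141, -0.001, -0.004]
wrist_force: [-0.3, 0.4, 0.0]
finger_gap: 73.4
gripper_force: 0.0
```

```bash
python3 -c "
from h import *
look('w7',(420,-63),71,26,R=60)
a=cv2.imread('pics/w7.png');f=grab_frame('scene');g=grab_frame('top');o=np.asarray(f['pixels'])[180:350,420:570,::-1]; 
cv2.imwrite('pics/v7.png',np.hstack([a,cv2.resize(o,(330,330))])); save(g,'t7')"
```

```text
w7 [ 81.4 417.  -62. ] tcp [359.2  -7.3 190.5]
```

View pics/v7.png

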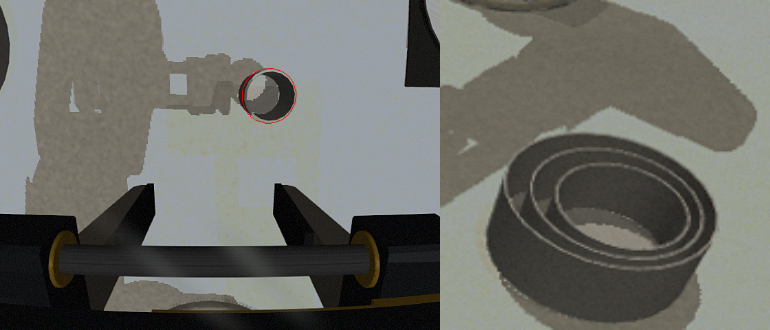

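Tub_e's rim is at (268,96) in the wrist view, about (418,-63). b and c are nested. I'll grip e across its diameter.

>>> arm_command:
  series:
    - {"x":3,"y":-2.8,"z":0,"twist":0,"hand":0.2}
    - {"x":2.9,"y":-2.8,"z":0,"twist":0,"hand":0.2}
    - {"x":0,"y":0,"z":-4,"twist":0,"hand":0.2}
    - {"x":0,"y":0,"z":-4,"twist":0,"hand":0.2}
    - {"x":0,"y":0,"z":-4,"twist":0,"hand":0.2}
    - {"x":0,"y":0,"z":-2,"twist":0,"hand":0.2}
    - {"x":0,"y":0,"z":-0.7,"twist":0,"hand":0.2}
    - {"x":0,"y":0,"z":0,"twist":0,"hand":0.2}

```text
t: 29.65
eef_pos: [417.8, -62.4, 42.7]
eef_rot: [-3.141, 0.002, 0.002]
wrist_force: [0.7, 0.4, 1.0]
finger_gap: 73.4
gripper_force: 0.0
```

>>> arm_command:
  series:
    - {"x":0,"y":0,"z":0,"twist":0,"hand":1}
    - {"x":0,"y":0,"z":0,"twist":0,"hand":1}
    - {"x":0,"y":0,"z":0,"twist":0,"hand":1}
    - {"x":0,"y":0,"z":0,"twist":0,"hand":1}
    - {"x":0,"y":0,"z":0,"twist":0,"hand":1}

```text
t: 30.15
eef_pos: [419.1, -63.5, 44.3]
eef_rot: [3.142, -0.002, -0.0]
wrist_force: [0.3, 3.1, 9.0]
finger_gap: 52.1
gripper_force: 30.0
```

Run:
```python
from h import *
# fit c rim (z 83) in scene+top pictures of the nest, jointly with b, a
from scipy.ndimage import map_coordinates as mc
fs=[grab_frame(n) for n in("scene",)]
a=np.linspace(0,2*np.pi,200,endpoint=False)
for nm,z,r in(("a",92,98.8),("b",83,80.2),("c",83,61.8)):
    def s(x,y):
        t=0
        for f in fs:
            g=cv2.cvtColor(np.asarray(f["pixels"]),cv2.COLOR_RGB2GRAY).astype(float)
            def v(rr): p=proj(f,np.c_[x+rr*np.cos(a),y+rr*np.sin(a),0*a+z]); return mc(g,[p[:,1],p[:,0]],order=1)
            t+=(v(r)-.5*v(r-6)-.5*v(r+6)).clip(-30,60).mean()
        return t
    print(nm,max((round(s(x,y),1),x,y) for x in range(465,520,1) for y in range(320,380,1)))
```

```text
a (np.float64(34.8), 489, 342)
b (np.float64(44.5), 483, 348)
c (np.float64(41.5), 485, 355)
```

c is centred at about (486,355) by both the fit and the placing. I'll carry e there.

>>> arm_command:
  series:
    - {"x":0,"y":0,"z":2,"twist":0,"hand":1}
    - {"x":0,"y":0,"z":4,"twist":0,"hand":1}
    - {"x":0,"y":0,"z":5,"twist":0,"hand":1}
    - {"x":0,"y":0,"z":4,"twist":0,"hand":1}
    - {"x":0.6,"y":3,"z":0,"twist":0,"hand":1}
    - {"x":0.6,"y":4,"z":0,"twist":0,"hand":1}
    - {"x":0.6,"y":4,"z":0,"twist":0,"hand":1}
    - {"x":0.6,"y":4,"z":0,"twist":0,"hand":1}

```text
t: 31.0
eef_pos: [442.1, 87.8, 194.0]
eef_rot: [-3.141, -0.001, -0.001]
wrist_force: [0.9, -0.9, -0.5]
finger_gap: 51.9
gripper_force: 30.0
```

>>> arm_command:
  series:
    - {"x":0.6,"y":4,"z":0,"twist":0,"hand":1}
    - {"x":0.6,"y":4,"z":0,"twist":0,"hand":1}
    - {"x":0.6,"y":4,"z":0,"twist":0,"hand":1}
    - {"x":0.6,"y":4,"z":0,"twist":0,"hand":1}
    - {"x":0.6,"y":4,"z":0,"twist":0,"hand":1}
    - {"x":0.6,"y":3,"z":0,"twist":0,"hand":1}
    - {"x":0,"y":0,"z":0,"twist":0,"hand":1}
    - {"x":0,"y":0,"z":0,"twist":0,"hand":1}

```text
t: 31.8
eef_pos: [477.7, 316.4, 193.1]
eef_rot: [3.141, 0.001, 0.001]
wrist_force: [-0.4, 0.0, -0.7]
finger_gap: 51.4
gripper_force: 30.0
```

Next: dx +0.9 cm, dy +3.9 cm, then down to about z 57.

>>> arm_command:
  series:
    - {"x":0.5,"y":2,"z":0,"twist":0,"hand":1}
    - {"x":0.4,"y":1.9,"z":0,"twist":0,"hand":1}
    - {"x":0,"y":0,"z":-4,"twist":0,"hand":1}
    - {"x":0,"y":0,"z":-4,"twist":0,"hand":1}
    - {"x":0,"y":0,"z":-3,"twist":0,"hand":1}
    - {"x":0,"y":0,"z":-2,"twist":0,"hand":1}
    - {"x":0,"y":0,"z":-0.6,"twist":0,"hand":1}
    - {"x":0,"y":0,"z":0,"twist":0,"hand":1}

```text
t: 32.6
eef_pos: [486.8, 354.2, 57.1]
eef_rot: [3.141, 0.001, -0.001]
wrist_force: [0.0, 0.0, -0.6]
finger_gap: 51.9
gripper_force: 30.0
```

>>> arm_command:
  series:
    - {"x":0,"y":0,"z":-0.2,"twist":0,"hand":1}
    - {"x":0,"y":0,"z":0,"twist":0,"hand":1}
    - {"x":0,"y":0,"z":0,"twist":0,"hand":1}

```text
t: 32.9
eef_pos: [487.7, 355.8, 56.4]
eef_rot: [-3.141, -0.001, -0.0]
wrist_force: [0.6, -0.0, 0.2]
finger_gap: 52.0
gripper_force: 30.0
```

>>> arm_command:
  series:
    - {"x":0,"y":0,"z":-0.2,"twist":0,"hand":1}
    - {"x":0,"y":0,"z":0,"twist":0,"hand":1}
    - {"x":0,"y":0,"z":0,"twist":0,"hand":0.33}
    - {"x":0,"y":0,"z":0,"twist":0,"hand":0.33}
    - {"x":0,"y":0,"z":0,"twist":0,"hand":0.33}
    - {"x":0,"y":0,"z":2,"twist":0,"hand":0.33}
    - {"x":0,"y":0,"z":4,"twist":0,"hand":0.33}
    - {"x":0,"y":0,"z":5,"twist":0,"hand":0.33}

```text
t: 33.7
eef_pos: [485.9, 354.6, 162.8]
eef_rot: [3.139, 0.003, -0.0]
wrist_force: [0.9, 1.2, 0.0]
finger_gap: 61.8
gripper_force: 0.0
```

>>> arm_command:
  series:
    - {"x":0,"y":-4,"z":4,"twist":0,"hand":0.33}
    - {"x":0.5,"y":-5,"z":0,"twist":0,"hand":0.33}
    - {"x":0.5,"y":-5,"z":0,"twist":0,"hand":0.33}
    - {"x":0.5,"y":-5,"z":0,"twist":0,"hand":0.33}
    - {"x":0.5,"y":-5,"z":0,"twist":0,"hand":0.33}
    - {"x":0.5,"y":-5,"z":0,"twist":0,"hand":0.33}
    - {"x":0.5,"y":-5,"z":0,"twist":0,"hand":0.33}
    - {"x":0,"y":-5,"z":0,"twist":0,"hand":0.33}

```text
t: 34.5
eef_pos: [517.3, -30.3, 199.0]
eef_rot: [3.142, -0.001, -0.0]
wrist_force: [0.5, 0.1, -0.9]
finger_gap: 61.4
gripper_force: 0.0
```

>>> arm_command:
  series:
    - {"x":0,"y":-5,"z":0,"twist":0,"hand":0.33}
    - {"x":0,"y":-5,"z":0,"twist":0,"hand":0.33}
    - {"x":0,"y":-5,"z":0,"twist":0,"hand":0.33}
    - {"x":0,"y":-5,"z":0,"twist":0,"hand":0.33}
    - {"x":0,"y":-5,"z":0,"twist":0,"hand":0.33}
    - {"x":0,"y":-3,"z":0,"twist":0,"hand":0.33}
    - {"x":0,"y":0,"z":0,"twist":0,"hand":0.33}
    - {"x":0,"y":0,"z":0,"twist":0,"hand":0.33}

```text
t: 35.3
eef_pos: [516.5, -308.5, 198.3]
eef_rot: [-3.141, 0.001, -0.002]
wrist_force: [-0.9, 0.2, -0.3]
finger_gap: 61.2
gripper_force: 0.0
```

```bash
python3 -c "
from h import *
f,c=look('w8',(550,-360),13,105,thk=0)
k=proj(f,[[550,-360,45],[550,-360,13]]);print(k*440/640)
a=cv2.imread('pics/w8.png');f=grab_frame('scene');o=np.asarray(f['pixels'])[180:350,420:570,::-1]
cv2.imwrite('pics/v8.png',np.hstack([a,cv2.resize(o,(330,330))]))"
```

```text
w8 [ 112.2  552.  -360.5] tcp [ 516.7 -307.7  198.4]
[[260.34240285 117.54118152]
 [256.23425268 114.72792298]]
```

View pics/v8.png

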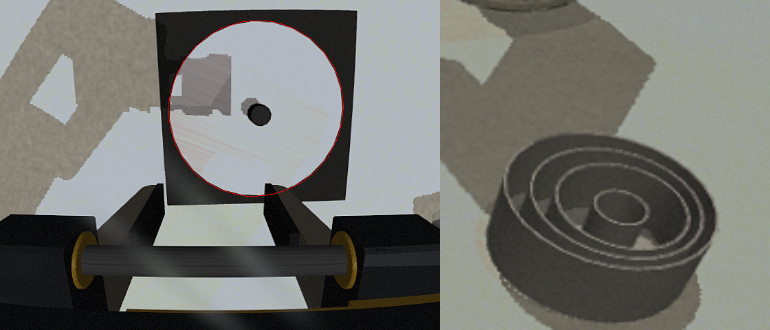

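The lid lies at (256,108) with its knob at (260,115), about (551,-360). The whole nest is in. I'll fetch the lid.

>>> arm_command:
  series:
    - {"x":1.7,"y":-2.6,"z":0,"twist":0,"hand":0.33}
    - {"x":1.7,"y":-2.6,"z":0,"twist":0,"hand":0.33}
    - {"x":0,"y":0,"z":-4,"twist":0,"hand":0.33}
    - {"x":0,"y":0,"z":-4,"twist":0,"hand":0.33}
    - {"x":0,"y":0,"z":-4,"twist":0,"hand":0.33}
    - {"x":0,"y":0,"z":-3,"twist":0,"hand":0.33}
    - {"x":0,"y":0,"z":-2,"twist":0,"hand":0.33}
    - {"x":0,"y":0,"z":-0.9,"twist":0,"hand":0.33}

```text
t: 36.2
eef_pos: [550.2, -358.0, 17.6]
eef_rot: [-3.14, 0.003, 0.002]
wrist_force: [0.3, 0.5, -0.0]
finger_gap: 61.2
gripper_force: 0.0
```

>>> arm_command:
  series:
    - {"x":0,"y":0,"z":0,"twist":0,"hand":0.33}
    - {"x":0,"y":0,"z":0,"twist":0,"hand":1}
    - {"x":0,"y":0,"z":0,"twist":0,"hand":1}
    - {"x":0,"y":0,"z":0,"twist":0,"hand":1}
    - {"x":0,"y":0,"z":0,"twist":0,"hand":1}
    - {"x":0,"y":0,"z":0,"twist":0,"hand":1}
    - {"x":0,"y":0,"z":0,"twist":0,"hand":1}

```text
t: 36.9
eef_pos: [551.1, -360.4, 20.2]
eef_rot: [3.142, -0.0, -0.0]
wrist_force: [-1.1, 1.3, 4.9]
finger_gap: 23.4
gripper_force: 30.0
```

>>> arm_command:
  series:
    - {"x":0,"y":0,"z":1,"twist":0,"hand":1}
    - {"x":0,"y":0,"z":3,"twist":0,"hand":1}
    - {"x":0,"y":0,"z":4,"twist":0,"hand":1}
    - {"x":0,"y":0,"z":5,"twist":0,"hand":1}
    - {"x":0,"y":0,"z":4,"twist":0,"hand":1}
    - {"x":0,"y":2,"z":2,"twist":0,"hand":1}
    - {"x":0,"y":3,"z":0,"twist":0,"hand":1}
    - {"x":-0.4,"y":4,"z":0,"twist":0,"hand":1}

```text
t: 37.7
eef_pos: [547.2, -270.6, 210.9]
eef_rot: [3.14, -0.002, -0.002]
wrist_force: [1.9, 0.0, -3.9]
finger_gap: 23.1
gripper_force: 30.0
```

>>> arm_command:
  series:
    - {"x":-0.4,"y":4,"z":0,"twist":0,"hand":1}
    - {"x":-0.4,"y":4,"z":0,"twist":0,"hand":1}
    - {"x":-0.4,"y":4,"z":0,"twist":0,"hand":1}
    - {"x":-0.4,"y":4,"z":0,"twist":0,"hand":1}
    - {"x":-0.4,"y":4,"z":0,"twist":0,"hand":1}
    - {"x":-0.4,"y":4,"z":0,"twist":0,"hand":1}
    - {"x":-0.4,"y":4,"z":0,"twist":0,"hand":1}
    - {"x":-0.4,"y":4,"z":0,"twist":0,"hand":1}

```text
t: 38.5
eef_pos: [514.1, 51.1, 209.9]
eef_rot: [3.141, 0.0, -0.0]
wrist_force: [0.0, -0.0, -2.8]
finger_gap: 23.2
gripper_force: 30.0
```

>>> arm_command:
  series:
    - {"x":-0.4,"y":4,"z":0,"twist":0,"hand":1}
    - {"x":-0.4,"y":4,"z":0,"twist":0,"hand":1}
    - {"x":-0.4,"y":4,"z":0,"twist":0,"hand":1}
    - {"x":-0.4,"y":4,"z":0,"twist":0,"hand":1}
    - {"x":-0.4,"y":4,"z":0,"twist":0,"hand":1}
    - {"x":-0.4,"y":3,"z":0,"twist":0,"hand":1}
    - {"x":0,"y":2,"z":0,"twist":0,"hand":1}
    - {"x":0,"y":0,"z":0,"twist":0,"hand":1}

```text
t: 39.3
eef_pos: [490.4, 301.8, 209.7]
eef_rot: [-3.141, 0.0, 0.002]
wrist_force: [0.0, -0.5, -3.8]
finger_gap: 23.5
gripper_force: 30.0
```

>>> arm_command:
  series:
    - {"x":-0.1,"y":2,"z":0,"twist":0,"hand":1}
    - {"x":0,"y":1.9,"z":0,"twist":0,"hand":1}
    - {"x":0,"y":0,"z":-4,"twist":0,"hand":1}
    - {"x":0,"y":0,"z":-3,"twist":0,"hand":1}
    - {"x":0,"y":0,"z":-1.5,"twist":0,"hand":1}
    - {"x":0,"y":0,"z":-0.7,"twist":0,"hand":1}
    - {"x":0,"y":0,"z":0,"twist":0,"hand":1}
    - {"x":0,"y":0,"z":0,"twist":0,"hand":1}

```text
t: 40.1
eef_pos: [490.9, 339.1, 118.9]
eef_rot: [-3.141, -0.002, -0.0]
wrist_force: [0.5, 0.3, -3.5]
finger_gap: 23.3
gripper_force: 30.0
```

Run:
```python
from h import *
f=grab_frame("scene"); p=get_state()["eef_pos"]; print(p)
o=cv2.cvtColor(np.asarray(f["pixels"]),cv2.COLOR_RGB2BGR)
circ(f,p,p[2]-7,105,(0,0,255),o); circ(f,(489,341),92,100,(0,255,0),o); circ(f,(489,341),0,100,(0,255,0),o)
cv2.imwrite("pics/s9.png",cv2.resize(o[170:370,400:620],None,fx=2.5,fy=2.5))
```

```text
[490.94212453 339.14828312 119.10929024]
```

View pics/s9.png

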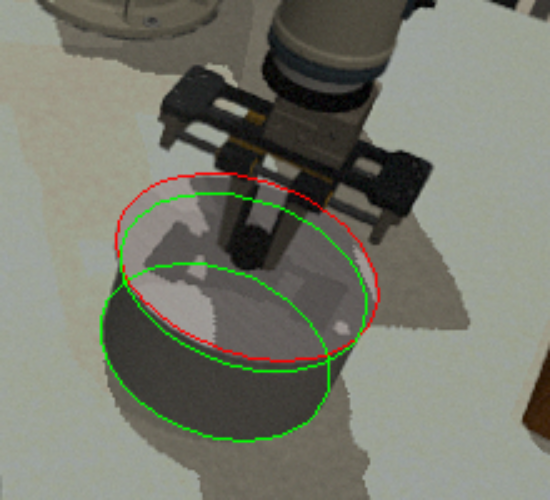

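The lid is level over the tub and the outlines agree. I'll seat it.

>>> arm_command:
  series:
    - {"x":-0.1,"y":0.1,"z":-0.7,"twist":0,"hand":1}
    - {"x":0,"y":0,"z":-0.5,"twist":0,"hand":1}
    - {"x":0,"y":0,"z":0,"twist":0,"hand":1}
    - {"x":0,"y":0,"z":0,"twist":0,"hand":1}

```text
t: 40.55
eef_pos: [488.8, 339.6, 105.5]
eef_rot: [3.141, 0.0, -0.0]
wrist_force: [0.3, 0.0, -1.8]
finger_gap: 23.3
gripper_force: 30.0
```

>>> arm_command:
  series:
    - {"x":0,"y":0,"z":-0.2,"twist":0,"hand":1}
    - {"x":0,"y":0,"z":0,"twist":0,"hand":1}
    - {"x":0,"y":0,"z":0,"twist":0,"hand":1}

```text
t: 40.85
eef_pos: [489.0, 339.7, 103.7]
eef_rot: [-3.142, -0.0, -0.0]
wrist_force: [0.3, 0.8, -3.3]
finger_gap: 23.4
gripper_force: 30.0
```

>>> arm_command:
  series:
    - {"x":0,"y":0,"z":-0.1,"twist":0,"hand":1}
    - {"x":0,"y":0,"z":0,"twist":0,"hand":1}
    - {"x":0,"y":0,"z":0,"twist":0,"hand":1}

```text
t: 41.15
eef_pos: [489.1, 339.8, 103.2]
eef_rot: [-3.141, -0.0, -0.0]
wrist_force: [-1.5, -1.1, 2.2]
finger_gap: 23.3
gripper_force: 30.0
```

Contact at the expected seated height (103). I'll release, retreat and check.

>>> arm_command:
  series:
    - {"x":0,"y":0,"z":0,"twist":0,"hand":0.33}
    - {"x":0,"y":0,"z":0,"twist":0,"hand":0.33}
    - {"x":0,"y":0,"z":0,"twist":0,"hand":0.33}
    - {"x":0,"y":0,"z":0,"twist":0,"hand":0.33}
    - {"x":0,"y":0,"z":4,"twist":0,"hand":0.33}
    - {"x":0,"y":0,"z":4,"twist":0,"hand":0.33}
    - {"x":0,"y":-4,"z":4,"twist":0,"hand":0.33}
    - {"x":0,"y":-5,"z":0,"twist":0,"hand":0.33}

```text
t: 41.95
eef_pos: [491.8, 256.4, 223.0]
eef_rot: [-3.137, -0.008, 0.003]
wrist_force: [0.9, -0.7, -0.5]
finger_gap: 61.3
gripper_force: 0.0
```

>>> arm_command:
  series:
    - {"x":-2,"y":-5,"z":0,"twist":0,"hand":0.33}
    - {"x":-2,"y":-5,"z":0,"twist":0,"hand":0.33}
    - {"x":-2,"y":-5,"z":0,"twist":0,"hand":0.33}
    - {"x":-2,"y":-5,"z":0,"twist":0,"hand":0.33}
    - {"x":0,"y":-5,"z":0,"twist":0,"hand":0.33}
    - {"x":0,"y":0,"z":0,"twist":0,"hand":0.33}
    - {"x":0,"y":0,"z":0,"twist":0,"hand":0.33}

```text
t: 42.65
eef_pos: [414.8, 17.6, 218.2]
eef_rot: [-3.141, -0.001, -0.004]
wrist_force: [0.2, 0.4, -0.4]
finger_gap: 61.9
gripper_force: 0.0
```

Run:
```python
from h import *
f=grab_frame("scene"); p=get_state()["eef_pos"]; print(p)
o=cv2.cvtColor(np.asarray(f["pixels"]),cv2.COLOR_RGB2BGR)
circ(f,(489,340),96,105,(0,0,255),o)
cv2.imwrite("pics/s10.png",cv2.resize(o[170:400,340:620],None,fx=2.5,fy=2.5))
```

```text
[414.91801598  18.6295175  218.15963524]
```

View pics/s10.png

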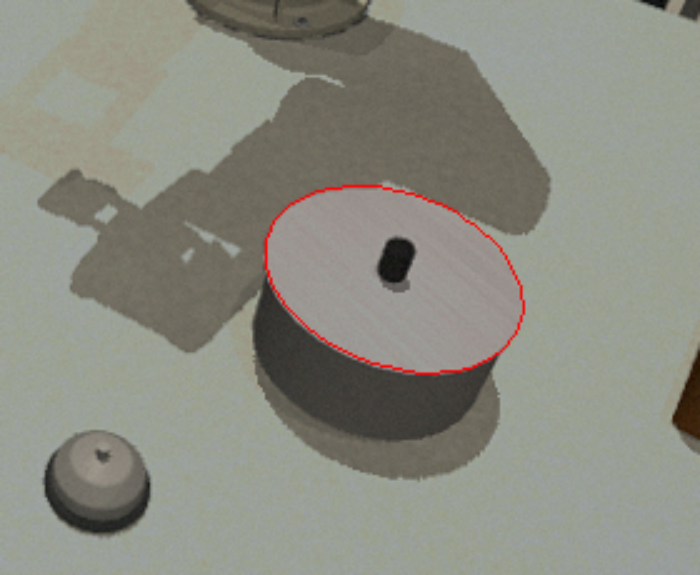

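The lid is seated, level and matching the outline at z 96, and the bell hasn't moved. I'm handing in.

```bash
python3 -c "
from plant import ticket
print(ticket.close_job())"
```

```text
the job is handed in; nothing more can be done
None
```

The job is handed in: tubs b, c and e (d was absent) are nested in the largest tub, the lid is seated level on top, and the bell and can were left where they stood; the hand-in returned no verdict.

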